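Pack the sampling kit into the stowage tray before the next station

ROBOT

A 6-joint arm with a two-finger parallel gripper is mounted at the origin on the work surface; the furniture and walls round the work are solid. World frame = base frame: x ahead of the robot, y to its left, z up, the work surface at z = 0. Lengths are in mm, angles in rad, forces in N, time in s.
With the tool pointing down it reaches from about 325 to 850 mm from the base axis. Payload 15.5 kg.
Tool frame: the origin (TCP) lies midway between the tips of the shut fingers; the grasp point (between the pads) lies 19 mm behind it (manip.grasp_offset is the distance from the TCP to the grasp point, in mm); z points along the fingers, y is the line along which they close (so a half turn about z gives the same grasp; the last joint's range is limited). The gripper opens to 91 mm and grips with 3 to 60 N. Pads are 32 mm wide; open, the fingers measure 118 mm over their backs; the gripper's body (76 mm by 178 mm) begins 60 mm behind the grasp point.
Start: joints at [-1.276, 0.494, 1.345, -0, 1.302, -0.096], TCP at [237.503, -578.116, 213.915] pointing down, gripper open.
Joint ranges: [-2.91, 2.91], [-0.82, 2.16], [0.22, 2.67], [-1.22, 4.37], [0.12, 2.79], [-3.08, 3.08]. Speed limits (rad/s): [1.89, 1.89, 2.57, 3.01, 3.01, 3.01].

INTERFACE

Orientations are given as a rotation vector (axis times angle).
In Python, from rig import sensors, eyes, order, manip gives the robot as it stands.
- The arm moves only by the tool send_rows, never from a script. Its argument "steps" is one flat list of numbers, 7 for each row, row after row: the finger opening in cm, from 0 to 9.12, then the shift along the world's x, y, z in cm, then the turn, a rotation vector about the world's x, y, z in degrees. A call has 1 to 20 rows; each row is the pose to reach, as a shift and turn from the pose commanded when the call began; what a row does not reach only later rows make up. A row lasts 1/12 s, in which the tool goes at most 41.7 mm and 7.16 degrees, less where a joint would pass 70% of its speed; a pose out of reach is approached as far as the arm can. A call with a gripper value outside its range is refused whole. The fingers move at their own pace and stop on an object; "newtons" is the grip in N (left out, the last holds). Time passes only in rows, so rows that repeat a pose let the fingers close. It gives the time, the measured TCP pose, the force, the opening and the grip force at its end, in the units of the state.
- sensors.observe(): the state, without advancing time (a new reading comes with each control period).
- eyes.read_camera(name): name is "scene" or "top" or "wrist"; returns the picture (480x640x3 uint8, red, green, blue); there is no depth.
- eyes.camera_model(name): a dict with "intrinsics" (3x3 intrinsics, pixels), "cam_to_world" (4x4, takes a point from camera to world coordinates). Camera axes: x right, y down, z forward; pixel columns grow to the right and rows downward; lengths in mm; the calibration is good to about 2 mm. The wrist camera is an equidistant fisheye: a pixel r from the principal point sees the ray r / f radians off the axis. A picture is of the moment at which its call begins: read the wrist's pose just before it. camera_model takes no time and is no camera call; for the wrist camera it gives the pose at the moment of the call.
- order.hand_in(): hands the job in; it is judged then, once.
The state is a dict: "time_s": time; "q": joint angles; "joint_velocities": joint speeds; "tau": joint torques, N m; "position": TCP position; "ee_rot": TCP orientation; "wrist_force": force on the tool from outside, world axes, zero at the start; "ft_torque": the same for the moment, N m; "gripper_width": opening from 0.0 (shut) to 1.0 (fully open); "grasp_force": force on a finger pad.
Only numpy, scipy, OpenCV 4.12 (cv2) and the standard library are available. Lean on these libraries where they do the work, as an engineer would, in place of code of your own. Each camera call takes 0.05 s, during which the arm holds its last target. There are 200 camera calls.

TASK

Pack the sampling kit into the holders of the grey tray: the tallest of the three jars into the large round holder, the dropper bottle into the square one, the capped vial into the small round one and the tape measure, on edge as it stands, into the oblong one, each standing upright on the floor of its holder. Leave the two shorter jars standing where they are, and do not tip over the kit or the jars.

Things in the scene. Friction and masses are not known exactly. Their poses are not given: they have to be found in the camera images.
- tall_jar: upright white wide-mouth specimen jar with a screw cap, the tallest and widest of the three jars: 66 mm in diameter, 103 mm tall (cap: the top 18 mm, 64 mm in diameter). Cream cap. 0.12 kg. It is to be packed. Origin: centre of its underside; z up along the jar.
- middle_jar: upright white wide-mouth specimen jar with a screw cap, very like the tall jar, with the same cream cap, but smaller: 60 mm in diameter, 88 mm tall. Does not belong in the tray. Origin: centre of its underside; z up along the jar.
- short_jar: upright white wide-mouth specimen jar with a screw cap, the shortest jar, with a blue cap: 58 mm in diameter, 78 mm tall. Does not belong in the tray. Origin: centre of its underside; z up along the jar.
- dropper_bottle: small amber bottle with a black dropper top, standing upright, 102 mm tall: round body 33 mm in diameter up to about 65 mm, collar 24 mm in diameter from 62 to 77 mm, rubber bulb 12 mm in diameter above. 0.06 kg. Origin: centre of its underside; z up.
- vial: small clear screw-cap sample vial with a white cap, standing upright: 27 mm in diameter, 58 mm tall, 0.03 kg. Origin: centre of its underside; z up. Round the work: behind the loose things stands a fixed paper roll about 120 mm across and 250 mm tall, and a printer shelf juts out beyond them 370 mm above the worktop; carry things across to the tray on the robot's side, about 0.42 m from its base.
- tape_measure: yellow and black tape measure standing on its narrow edge, 65 mm tall, 0.22 kg. Length along its y axis (case from -30 to +44 mm, a flat low hook out to -46 mm), thickness along its x axis: 31 mm between the flat sides (34 over all). Grip it across the thickness, about 5 mm toward +y of the origin. Origin: centre of its footprint on the underside; z up.
- holder_large_round: Large round cup, 86 mm inside diameter, white, on a black base plate 112 x 112 x 4 mm; takes the tall jar. One of four, two by two at 115 mm centres in any order, turned alike, on a fixed grey tray 244 mm square, 48 mm high at its rim. Origin: centre of the plate underside, 40 mm above the worktop; z up. Floor 4 mm, wall top 23 mm above the origin; wall 4 mm thick.
- holder_square: Square well, 53 x 53 mm inside, sides along x and y, white, on a black base plate 112 x 112 x 4 mm; takes the dropper bottle. One of four, two by two at 115 mm centres in any order, turned alike, on a fixed grey tray 244 mm square, 48 mm high at its rim. Origin: centre of the plate underside, 40 mm above the worktop; z up. Floor 4 mm, wall top 23 mm above the origin; wall 4 mm thick.
- holder_small_round: Small round cup, 46 mm inside diameter, white, on a black base plate 112 x 112 x 4 mm; takes the vial. One of four, two by two at 115 mm centres in any order, turned alike, on a fixed grey tray 244 mm square, 48 mm high at its rim. Origin: centre of the plate underside, 40 mm above the worktop; z up. Floor 4 mm, wall top 23 mm above the origin; wall 4 mm thick.
- holder_oblong: Oblong well, 52 mm inside along x, 106 mm along y, white, on a black base plate 112 x 112 x 4 mm; takes the tape measure, either way round. One of four, two by two at 115 mm centres in any order, turned alike, on a fixed grey tray 244 mm square, 48 mm high at its rim. Origin: centre of the plate underside, 40 mm above the worktop; z up. Floor 4 mm, wall top 23 mm above the origin; wall 4 mm thick.
Mind the look-alikes: they are no part of the job. Leave any purple look-alike of the tape_measure alone.

How it is judged (in metres and radians):
At the end, for the whole second after the job is handed in: Each kit item in its own holder: centre within 14 mm (jar, vial), 16 mm (tape measure) or 17 mm (bottle) of the holder's, underside within 5 mm of its floor, upright within 0.1 rad, at rest; both shorter jars upright, at rest and within 25 mm of where they began (horizontal distance between tall_jar and holder_large_round below 0.014 m and z of tall_jar in the frame of holder_large_round below 0.009 m and angle between each of tall_jar, dropper_bottle, vial, tape_measure, middle_jar, short_jar's own z axis and vertical below 0.1 rad and linear speed of each of tall_jar, dropper_bottle, vial, tape_measure, middle_jar, short_jar below 0.02 m/s and horizontal distance between dropper_bottle and holder_square below 0.017 m and z of dropper_bottle in the frame of holder_square below 0.009 m and horizontal distance between vial and holder_small_round below 0.014 m and z of vial in the frame of holder_small_round below 0.009 m and horizontal distance between tape_measure and holder_oblong below 0.016 m and z of tape_measure in the frame of holder_oblong below 0.009 m and distance of each of middle_jar, short_jar from where it was at the start of the episode below 0.025 m); the robot touches nothing.
It fails at once if a kit item or a jar is tipped over (angle between any of tall_jar, dropper_bottle, vial, tape_measure, middle_jar, short_jar's own z axis and vertical above 0.7 rad).
It also fails if it takes over 134 s, if anything falls off the work surface, if the arm or the gripper's body presses on something with over 40 N, if the wrist force passes 120 N, or if a joint passes its speed limit or range.

## Working session

There is one attempt and no reset: what is moved stays moved. The work goes in short steps, Python scripts to look and compute and a tool call to move; the robot and the scene stay as the last step left them, time stands still between calls to the robot, and variables do not carry over. Pictures are saved under pics/ and viewed, at most 14 in all, crops included, and the job is handed in when it is done.

Besides the shell and the picture viewer there is one more tool, called by a JSON object that holds its "op" and its "data", one argument or row to a line. send_rows: Moves the arm, as the interface text tells. Its arguments: {"type":"object","properties":{"steps":{"type":"array","items":{"type":"number"}},"newtons":{"type":"number"}},"required":["steps"]}

```bash
mkdir -p pics; ls; python3 - <<'E'
from rig import sensors, eyes, order, manip
import cv2
s=sensors.observe();print(s['time_s'],s['position'],s['ee_rot'],s['gripper_width'])
for n in('scene','top'):
    cv2.imwrite(f'pics/{n}0.png',eyes.read_camera(n)[:,:,::-1]);m=eyes.camera_model(n);print(n,m['intrinsics'],m['cam_to_world'])
E
```

```text
pics
0.0 [ 237.391326   -577.74020392  213.32795488] [-3.08090294e+00 -6.08172591e-01  1.88076514e-04] 0.9978648101013972
scene [[504.00140384   0.         322.09033186]
 [  0.         504.00140384 233.94362136]
 [  0.           0.           1.        ]] [[ 6.32332844e-01 -4.67489275e-01  6.17745054e-01 -2.87324345e+02]
 [-7.74554250e-01 -3.96807709e-01  4.92553912e-01 -6.37181509e+02]
 [ 1.48623283e-02 -7.89935073e-01 -6.13010352e-01  8.28765422e+02]
 [ 0.00000000e+00  0.00000000e+00  0.00000000e+00  1.00000000e+00]]
top [[464.7392625    0.         330.61772246]
 [  0.         464.7392625  238.13400289]
 [  0.           0.           1.        ]] [[ 4.55704073e-01 -8.64754728e-01  2.11028573e-01  1.72382843e+02]
 [-8.90113311e-01 -4.41194715e-01  1.14216975e-01 -1.62667843e+02]
 [-5.66497828e-03 -2.39888482e-01 -9.70783923e-01  1.36794620e+03]
 [ 0.00000000e+00  0.00000000e+00  0.00000000e+00  1.00000000e+00]]
```

View pics/scene0.png

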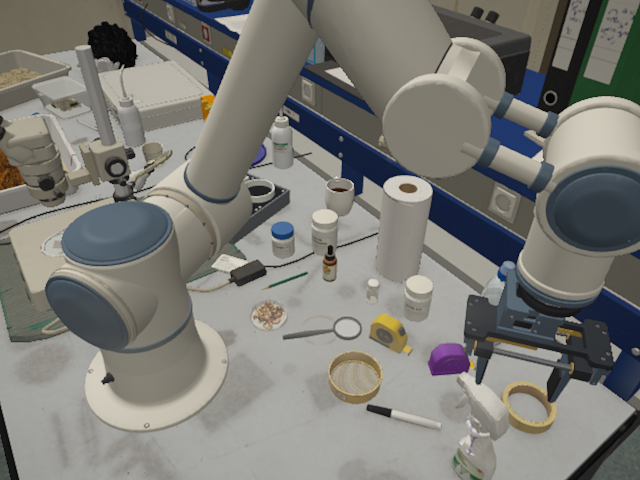

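View pics/top0.png

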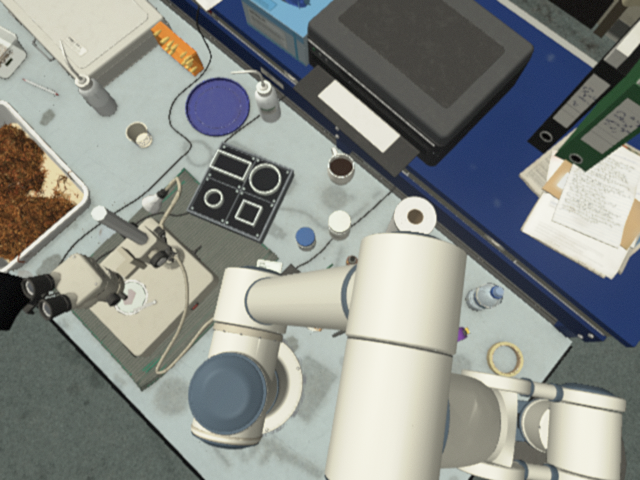

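Scene: cream-capped jars at (324,232) and (418,297), blue-capped jar at (283,240), dropper (330,263), vial (373,290), yellow tape (388,333), purple look-alike (448,360). Top: tray at (242,192). I'll enlarge both.

```bash
python3 - <<'E'
import cv2
a=cv2.imread('pics/scene0.png');b=cv2.imread('pics/top0.png')
cv2.imwrite('pics/c1.png',cv2.resize(a[200:380,260:480],None,fx=3.3,fy=3.3,interpolation=cv2.INTER_CUBIC))
cv2.imwrite('pics/c2.png',cv2.resize(b[130:260,180:360],None,fx=4,fy=4,interpolation=cv2.INTER_CUBIC))
E
```

```text
(no output)
```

View pics/c1.png

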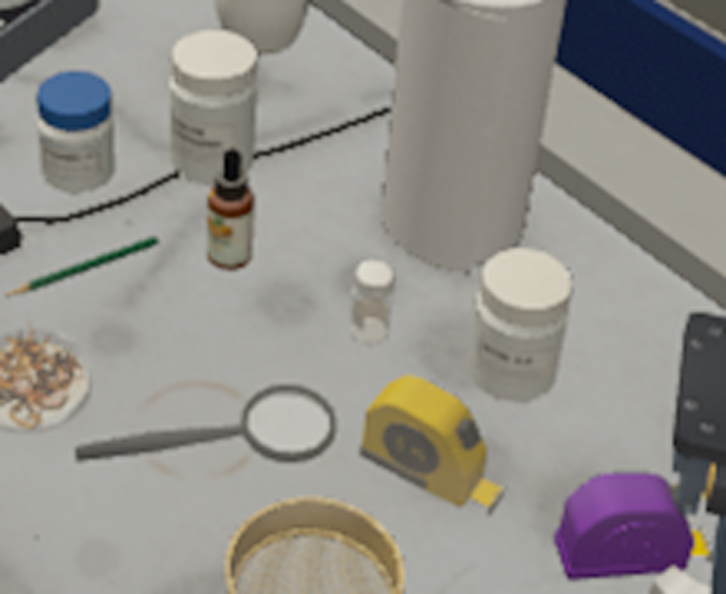

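View pics/c2.png

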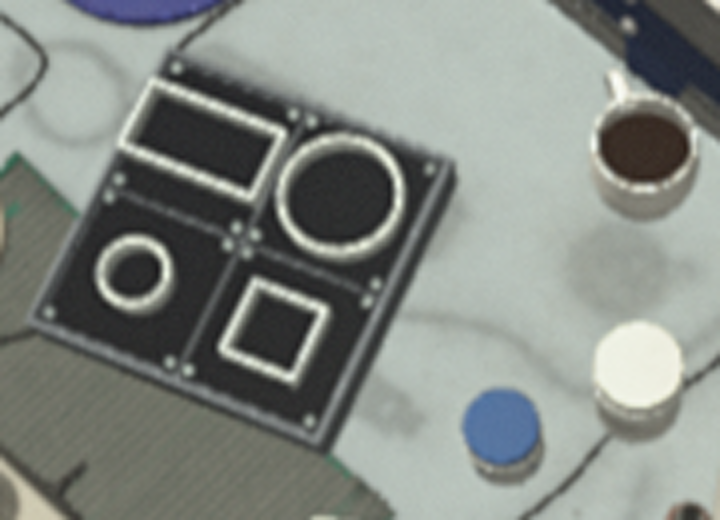

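A=(324,232) tall? vs B=(418,297); I'll decide it by triangulated cap height and projected size.

```bash
cat >h.py <<'E'
import numpy as np
from rig import sensors, eyes, order, manip
M={}
def mod(n):
    if n=='wrist':return eyes.camera_model(n)
    return M.setdefault(n,eyes.camera_model(n))
def ray(n,uv,m=None):
    m=m or mod(n);K=m['intrinsics'];T=m['cam_to_world']
    x=(uv[0]-K[0,2])/K[0,0];y=(uv[1]-K[1,2])/K[1,1]
    if n=='wrist':
        r=np.hypot(x,y);k=np.sin(r)/r if r>1e-9 else 1;d=np.array([x*k,y*k,np.cos(r)])
    else:d=np.array([x,y,1])
    return T[:3,3],T[:3,:3]@d
def atz(n,uv,z,m=None):
    o,d=ray(n,uv,m);return o+d*(z-o[2])/d[2]
def proj(n,P,m=None):
    m=m or mod(n);K=m['intrinsics'];T=m['cam_to_world'];p=T[:3,:3].T@(np.asarray(P,float)-T[:3,3])
    if n=='wrist':
        t=np.arctan2(np.hypot(p[0],p[1]),p[2]);s=t/max(np.hypot(p[0],p[1]),1e-9);q=p[:2]*s
    else:q=p[:2]/p[2]
    return np.array([K[0,0]*q[0]+K[0,2],K[1,1]*q[1]+K[1,2]])
def tri(a,b):
    (o,d),(p,e)=a,b;d=d/np.linalg.norm(d);e=e/np.linalg.norm(e)
    t=np.linalg.lstsq(np.c_[d,-e],p-o,rcond=None)[0];A=o+t[0]*d;B=p+t[1]*e;return (A+B)/2,np.linalg.norm(A-B)
def cyl(n,x,y,D,H,m=None):
    "pixel bbox of an upright cylinder's silhouette"
    a=np.linspace(0,2*np.pi,72);P=np.array([proj(n,[x+D/2*np.cos(t),y+D/2*np.sin(t),z],m) for z in(0,H) for t in a])
    return P.min(0),P.max(0)
E
python3 - <<'E'
from h import *
np.set_printoptions(precision=1,suppress=True)
S=lambda u,v:(260+u/3.3,200+v/3.3); T=lambda u,v:(180+u/4,130+v/4)
print('A tri',tri(ray('scene',S(214,55)),ray('top',T(638,364))))
print('blue tri',tri(ray('scene',S(75,87)),ray('top',T(502,426))))
print('large round tri check only top')
H=np.array([atz('top',T(*p),63)[:2] for p in[(205,138),(340,195),(274,330),(134,273)]])
for n,h in zip(['obl','lrg','sq','sm'],H):print(n,h,np.hypot(*h))
c=H.mean(0);print('ctr',c,[np.linalg.norm(H[i]-H[(i+1)%4]) for i in range(4)])
for n,i,j in(('obl->lrg',0,1),('sm->sq',3,2),('sm->obl',3,0),('sq->lrg',2,1)):
    d=H[j]-H[i];print(n,np.degrees(np.arctan2(d[1],d[0])))
for nm,top,l,r,ty,by in(('A',(214,55),170,258,31,183),('B',(526,281),475,572,249,399)):
  for D,Hh in((66,103),(60,88)):
    p=atz('scene',S(*top),Hh);lo,hi=cyl('scene',*p[:2],D,Hh);lo=(lo-[260,200])*3.3;hi=(hi-[260,200])*3.3
    print(nm,D,p,lo,hi,'obs',l,r,ty,by)
print('blue',atz('scene',S(75,87),78))
print('drop tip/base',atz('scene',S(232,152),102),atz('scene',S(229,262),0))
print('vial cap/base',atz('scene',S(375,272),58),atz('scene',S(370,337),0))
# tape: bottom edge near side corners at z=0
print('tape',atz('scene',S(362,455),0),atz('scene',S(465,505),0),'hook',atz('scene',S(490,508),0))
E
```

```text
A tri (array([504. , -13.5, 101. ]), np.float64(0.676147900419177))
blue tri (array([423.4,  54. ,  84.4]), np.float64(0.8514107289867169))
large round tri check only top
obl [523.4 361.9] 636.3328845764025
lrg [529.7 248.9] 585.2447950031391
sq [415.5 240.9] 480.28532664833176
sm [406.8 355. ] 539.903233799056
ctr [468.8 301.7] [np.float64(113.10415294252036), np.float64(114.45687417298163), np.float64(114.45223756360534), np.float64(116.87920520115516)]
obl->lrg -86.83926467556965
sm->sq -85.62052352675268
sm->obl 3.345488618132371
sq->lrg 4.011304136596204
A 66 [502.1 -15.4 103. ] [169.5  29.6] [258.3 189.1] obs 170 258 31 183
A 60 [518.4  -2.5  88. ] [174.1  32.3] [253.4 169.2] obs 170 258 31 183
B 66 [ 440.5 -319.   103. ] [456.  245.7] [578.9 430.5] obs 475 572 249 399
B 60 [ 455.5 -312.4   88. ] [464.2 249.5] [573.1 408.9] obs 475 572 249 399
blue [429.9  59.6  78. ]
drop tip/base [422.2 -96.  102. ] [421.2 -97.4   0. ]
vial cap/base [ 427.4 -216.6   58. ] [ 424.8 -219.6    0. ]
tape [ 334.5 -276.     0. ] [ 342.7 -348.6    0. ] hook [ 350.8 -361.8   -0. ]
```

Far jar A at (324,232) triangulates to 101 mm tall and fits the 66 mm silhouette: it is the tall jar, and B (near the roll's right) is the middle jar. The crop confirms the dropper, vial and yellow tape. Next I'll check the obstacles.

```bash
python3 - <<'E'
from h import *
np.set_printoptions(precision=0,suppress=True)
S=lambda u,v:(260+u/3.3,200+v/3.3)
print('roll base front',atz('scene',S(455,265),0),'roll top',atz('top',(415,215),250))
for z in(50,150,250):print(z,'wash',atz('top',(150,203),z),'scope head',atz('top',(160,240),z),'column',atz('top',(100,213),z),'mug',atz('top',(340,167),z),'shelf edge',atz('top',(375,165),370))
s=sensors.observe();print(s['position'])
E
```

```text
roll base front [ 525. -225.   -0.] roll top [ 565. -192.  250.]
50 wash [310. 522.  50.] scope head [227. 434.  50.] column [216. 637.  50.] mug [670.  68.  50.] shelf edge [590. -57. 370.]
150 wash [300. 470. 150.] scope head [223. 389. 150.] column [213. 577. 150.] mug [632.  51. 150.] shelf edge [590. -57. 370.]
250 wash [289. 418. 250.] scope head [219. 344. 250.] column [209. 516. 250.] mug [594.  33. 250.] shelf edge [590. -57. 370.]
[ 237. -578.  213.]
```

{"op": "send_rows", "data": {
  "steps": [7,10.5,27.0,0,0,0,74,7,10.5,27.0,0,0,0,74,7,10.5,27.0,0,0,0,74,7,10.5,27.0,0,0,0,74,7,10.5,27.0,0,0,0,74,7,10.5,27.0,0,0,0,74,7,10.5,27.0,0,0,0,74,7,10.5,27.0,0,0,0,74,7,10.5,27.0,0,0,0,74,7,10.5,27.0,0,0,0,74,7,10.5,27.0,0,0,0,74,7,10.5,27.0,0,0,0,74,7,10.5,27.0,0,0,0,74,7,10.5,27.0,0,0,0,74],
  "newtons": 20
}}

```text
time_s: 1.27
position: [342.4, -308.1, 213.8]
ee_rot: [-2.098, -2.338, -0.0]
wrist_force: [0.5, -0.3, 0.0]
gripper_width: 0.771
grasp_force: 0.0
```

```bash
python3 - <<'E'
from h import *
import cv2
s=sensors.observe();print(s['time_s'],s['position'],s['ee_rot'],s['q'])
m=mod('wrist');im=eyes.read_camera('wrist')
cv2.imwrite('pics/w1.png',im[:,:,::-1]);np.savez('w1.npz',**m);print(m)
for n,P in(('tape',(354,-311,65)),('mid',(455,-312,88)),('vial',(426,-218,58)),('drop',(422,-97,102))):print(n,proj('wrist',P,m))
E
```

```text
1.2667 [ 342.42758345 -308.09117718  213.81039239] [-2.09774268e+00 -2.33828871e+00 -7.57791263e-05] [-8.62429782e-01  2.63747172e-01  1.73331854e+00  1.85482750e-05
  1.14476772e+00 -9.70782343e-01]
{'intrinsics': array([[371.64829954,   0.        , 313.38041544],
       [  0.        , 371.64829954, 233.63475572],
       [  0.        ,   0.        ,   1.        ]]), 'cam_to_world': array([[ 9.94145020e-01,  1.04754378e-01,  2.64990343e-02,
         3.34705226e+02],
       [ 1.08054008e-01, -9.64012696e-01, -2.42907086e-01,
        -2.39951016e+02],
       [ 9.98247524e-05,  2.44348197e-01, -9.69687552e-01,
         3.83772964e+02],
       [ 0.00000000e+00,  0.00000000e+00,  0.00000000e+00,
         1.00000000e+00]])}
tape [326.41699667 225.25084982]
mid [442.91745682 244.97570412]
vial [418.13263274 131.02040779]
drop [440.7307727 -12.4791522]
```

View pics/w1.png

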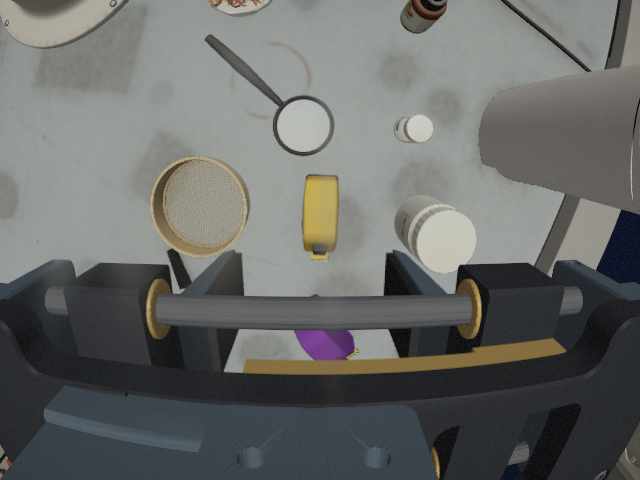

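Wrist view: yellow tape at x 304–338, y 175–250 with its hook at (320,256), vial cap (419,128), middle jar cap (444,240). All are within 5 px of the predictions. I'll refine the tape with a colour mask.

```bash
python3 - <<'E'
from h import *
import cv2
np.set_printoptions(precision=1,suppress=True)
m=dict(np.load('w1.npz'));im=cv2.imread('pics/w1.png');hsv=cv2.cvtColor(im,cv2.COLOR_BGR2HSV)
k=cv2.inRange(hsv,(18,120,90),(32,255,255));k[:,:290]=0;k[:,350:]=0;k[:165]=0;k[268:]=0
for y in range(175,266,6):
    x=np.where(k[y])[0]
    if len(x):print(y,x.min(),x.max())
for p in((321.5,212),(321.5,195),(320,240)):print(atz('wrist',p,65,m))
print('far end z50',atz('wrist',(322,175),40,m),'hook',atz('wrist',(320,261),3,m))
print('vial',atz('wrist',(419,128),58,m))
E
```

```text
181 306 336
187 305 337
193 304 337
199 304 337
205 304 336
211 303 323
217 303 336
223 303 336
229 303 335
235 304 335
241 304 323
247 305 311
253 312 312
[ 348.4 -299.7   65. ]
[ 346.7 -284.8   65. ]
[ 349.9 -325.    65. ]
far end z50 [ 346.  -269.6   40. ] hook [ 355.5 -364.8    3. ]
vial [ 426.5 -215.2   58. ]
```

{"op": "send_rows", "data": {
  "steps": [6,0.8,-0.3,-8,0,0,-2,6,0.8,-0.3,-12,0,0,-2,6,0.8,-0.3,-12,0,0,-2,6,0.8,-0.3,-15,0,0,-2,6,0.8,-0.3,-18,0,0,-2,6,0.8,-0.3,-19,0,0,-2,6,0.8,-0.3,-19,0,0,-2,6,0.8,-0.3,-19,0,0,-2,2.5,0.8,-0.3,-19,0,0,-2,2.5,0.8,-0.3,-19,0,0,-2,2.5,0.8,-0.3,-19,0,0,-2,2.5,0.8,-0.3,-19,0,0,-2,2.5,0.8,-0.3,-19,0,0,-2,2.5,0.8,-0.3,-19,0,0,-2,2.5,0.8,-0.3,-19,0,0,-2,2.5,0.8,-0.3,-19,0,0,-2],
  "newtons": 25
}}

```text
time_s: 2.65
position: [350.7, -311.4, 24.5]
ee_rot: [2.135, 2.303, -0.0]
wrist_force: [-0.4, 0.9, 9.8]
gripper_width: 0.338
grasp_force: 25.0
```

{"op": "send_rows", "data": {
  "steps": [2.5,0,0,3,0,0,0,2.5,0,0,7,0,0,0,2.5,0,0,11,0,0,0,2.5,0,0,15,0,0,0,2.5,0,0,19,0,0,0,2.5,1,2,21,0,0,0,2.5,2,6,21,0,0,0,2.5,3,10,21,0,0,0,2.5,4,14,21,0,0,0,2.5,5,18,21,0,0,0,2.5,6,22,21,0,0,0,2.5,6,26,21,0,0,0,2.5,6,30,21,0,0,0,2.5,6.5,34,21,0,0,0,2.5,7.5,38,21,0,0,0,2.5,8.5,42,21,0,0,0,2.5,9.5,45,21,0,0,0,2.5,10,48,21,0,0,0,2.5,10,49,21,0,0,0,2.5,10,49,21,0,0,0]
}}

```text
time_s: 4.32
position: [450.2, 180.9, 233.7]
ee_rot: [-2.132, -2.306, 0.0]
wrist_force: [-0.2, -1.2, -2.0]
gripper_width: 0.341
grasp_force: 25.0
```

```bash
python3 - <<'E'
from h import *
import cv2
s=sensors.observe();print(s['time_s'],s['position'],s['ee_rot'],s['q'],s['gripper_width'])
m=mod('wrist');im=eyes.read_camera('wrist')
cv2.imwrite('pics/w2.png',cv2.resize(im[:,:,::-1],(800,600)));np.savez('w2.npz',**m)
for n,P in(('obl',(523.4,361.9,63)),('lrg',(529.7,248.9,63)),('sq',(415.5,240.9,63)),('sm',(406.8,355,63))):print(n,proj('wrist',P,m)*1.25)
E
```

```text
4.3167 [450.15571844 180.92659275 233.65940694] [-2.13229411e+00 -2.30638304e+00  2.59907326e-04] [2.58720057e-01 2.75693823e-01 1.65129000e+00 4.10365281e-04
 1.21504924e+00 1.80175419e-01] 0.34120899818896044
obl [509.21118121  42.17678466]
lrg [506.2315993  189.04876663]
sq [351.22396933 185.89125264]
sm [351.76425042  34.85986294]
```

View pics/w2.png

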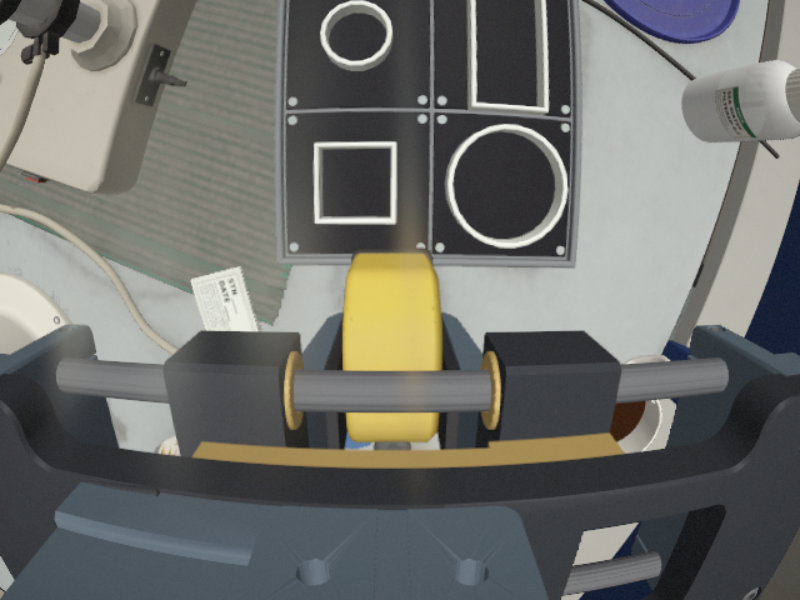

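The wrist view shows the tray aligned with the gripper: large ring at (507,185), square (356,183), small ring (357,35), oblong ahead. All are within 6 px of prediction.

```bash
python3 - <<'E'
from h import *
np.set_printoptions(precision=1,suppress=True)
m=dict(np.load('w2.npz'))
for n,p in(('lrg',(507,185)),('sq',(355.5,183)),('sm',(357,35)),('obl near-end mid',(509,107))):print(n,atz('wrist',np.array(p)/1.25,63,m))
for a,b in (((286,262),(574,262)),((285,110),(570,118))):
  d=atz('wrist',np.array(b)/1.25,46,m)-atz('wrist',np.array(a)/1.25,46,m);print(np.degrees(np.arctan2(d[1],d[0])),np.linalg.norm(d))
for z in(240,255,265):print('tape far',atz('wrist',np.array((392,253))/1.25,z,m))
E
```

```text
lrg [530. 252.  63.]
sq [418.5 243.2  63. ]
sm [410.7 355.1  63. ]
obl near-end mid [526.4 310.8  63. ]
4.706247157108957 234.37146220153167
4.007674467394762 224.33183218896087
tape far [446.7 222.5 240. ]
tape far [446.5 224.9 255. ]
tape far [446.4 226.5 265. ]
```

{"op": "send_rows", "data": {
  "steps": [2.5,1.5,4,0,0,0,0,2.5,3,8,0,0,0,0,2.5,4.5,12,0,0,0,0,2.5,6,16,0,0,0,0,2.5,7.3,18.6,0,0,0,0,2.5,7.3,18.7,-3,0,0,0,2.5,7.3,18.7,-7,0,0,0,2.5,7.3,18.7,-11,0,0,0,2.5,7.3,18.7,-12,0,0,0,2.5,7.3,18.7,-12,0,0,0,2.5,7.3,18.7,-12,0,0,0]
}}

```text
time_s: 5.28
position: [524.3, 365.2, 115.2]
ee_rot: [2.137, 2.303, 0.0]
wrist_force: [1.5, 0.5, -1.5]
gripper_width: 0.336
grasp_force: 25.0
```

```bash
python3 - <<'E'
from h import *
import cv2
s=sensors.observe();print(s['time_s'],s['position'],s['ee_rot'],s['q'],s['gripper_width'])
m=mod('wrist');im=eyes.read_camera('wrist')
cv2.imwrite('pics/w3.png',im[:,:,::-1]);np.savez('w3.npz',**m)
cv2.imwrite('pics/w3c.png',cv2.resize(im[120:400,150:480,::-1],None,fx=2,fy=2))
E
```

```text
5.2833 [524.27702878 365.16212112 115.20283554] [2.13676072e+00 2.30267440e+00 4.45882139e-04] [ 5.15040457e-01  6.14352806e-01  1.41682046e+00 -1.66218613e-04
  1.11007420e+00  4.40403700e-01] 0.33595461053854186
```

View pics/w3c.png

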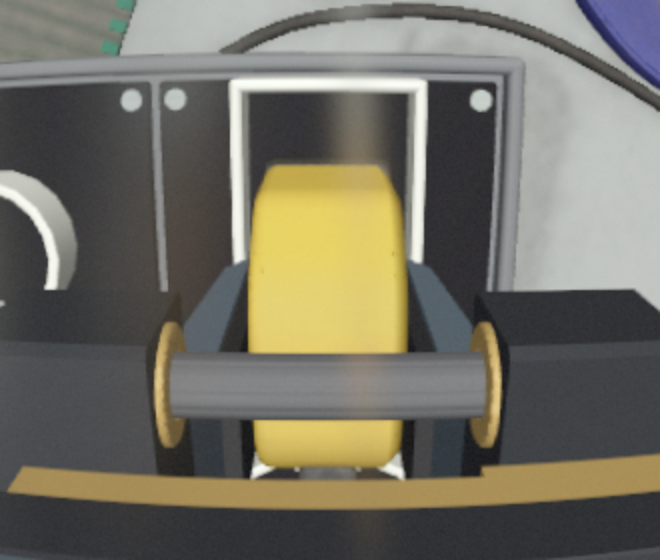

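```bash
python3 - <<'E'
from h import *
np.set_printoptions(precision=1,suppress=True)
m=dict(np.load('w3.npz'));C=lambda u,v:(150+u/2,120+v/2)
print('far wall inner',atz('wrist',C(330,93),63,m),'outer',atz('wrist',C(328,80),63,m))
for z in(92+30,92+40,92+50):print('tape far',z,atz('wrist',C(325,165),z,m))
print(atz('wrist',C(247,200),63,m),atz('wrist',C(412,200),63,m))
print(sensors.observe()['position'])
E
```

```text
far wall inner [520.9 418.9  63. ] outer [520.1 422.8  63. ]
tape far 122 [520.5 406.7 122. ]
tape far 132 [520.4 408.4 132. ]
tape far 142 [520.3 410.  142. ]
[498.  384.5  63. ] [548.5 388.3  63. ]
[524.9 365.8 116.3]
```

{"op": "send_rows", "data": {
  "steps": [2.5,0.1,0.2,-1.5,0,0,0,2.5,0.1,0.2,-3,0,0,0,2.5,0.1,0.2,-4,0,0,0,2.5,0.1,0.2,-4.5,0,0,0,2.5,0.1,0.2,-4.5,0,0,0,2.5,0.1,0.2,-4.5,0,0,0,6,0.1,0.2,-4.5,0,0,0,6,0.1,0.2,-4.5,0,0,0,6,0.1,0.2,-4.5,0,0,0,6,0.1,0.2,-4.5,0,0,0]
}}

```text
time_s: 6.17
position: [524.8, 368.0, 69.4]
ee_rot: [2.136, 2.304, 0.001]
wrist_force: [-0.0, 0.9, 0.0]
gripper_width: 0.596
grasp_force: 0.0
```

{"op": "send_rows", "data": {
  "steps": [6,0,0,3,0,0,0,6,0,0,7,0,0,0,6,0,0,11,0,0,0,6,0,0,14.5,0,0,0,9.1,-3,-2,14.5,0,0,-5,9.1,-6,-4,14.5,0,0,-12,9.1,-8,-8,14.5,0,0,-19,9.1,-9,-12,14.5,0,0,-26,9.1,-9.5,-15,14.5,0,0,-33,9.1,-9.5,-18,14.5,0,0,-40,9.1,-9.5,-21,14.5,0,0,-47,9.1,-9.5,-24,14.5,0,0,-54,9.1,-9.5,-27,14.5,0,0,-61,9.1,-9.5,-30,14.5,0,0,-68,9.1,-9.5,-33,14.5,0,0,-75,9.1,-9.5,-36,14.5,0,0,-82,9.1,-9.5,-38.2,14.5,0,0,-89,9.1,-9.5,-38.2,14.5,0,0,-94,9.1,-9.5,-38.2,14.5,0,0,-94,9.1,-9.5,-38.2,14.5,0,0,-94]
}}

```text
time_s: 7.83
position: [429.5, -14.1, 214.1]
ee_rot: [-3.141, -0.013, -0.0]
wrist_force: [0.4, -0.0, -0.6]
gripper_width: 0.998
grasp_force: 0.0
```

```bash
python3 - <<'E'
from h import *
import cv2
s=sensors.observe();print(s['time_s'],s['position'],s['ee_rot'],s['q'],s['gripper_width'])
m=mod('wrist');im=eyes.read_camera('wrist')
cv2.imwrite('pics/w4.png',im[:,:,::-1]);np.savez('w4.npz',**m);print(m['cam_to_world'][:3,3])
for n,P in(('jar',(503,-14,103)),('blue',(428,58,78)),('vial',(426,-217,58)),('drop',(422,-97,102))):print(n,proj('wrist',P,m))
for p in((305,72),(340,105),(375,135),(410,168)):print('shelf',atz('top',p,370))
E
```

```text
7.8333 [429.49355589 -14.10636115 214.06972035] [-3.14148624e+00 -1.29780276e-02 -4.05883862e-04] [-1.72076677e-01  2.19138368e-01  1.79838135e+00  1.37115283e-04
  1.12383249e+00  1.39039810e+00] 0.9981798064103047
[497.48735423 -13.36354316 384.0338342 ]
jar [314.07315508 135.01069206]
blue [229.39005736 224.75864556]
vial [516.12158001 225.23791523]
drop [416.07374585 240.1391463 ]
shelf [730.77943376 199.41476483 370.        ]
shelf [690.01267671  83.60199517 370.        ]
shelf [657.66861414 -24.48986208 370.        ]
shelf [ 619.72056658 -131.99259042  370.        ]
```

View pics/w4.png

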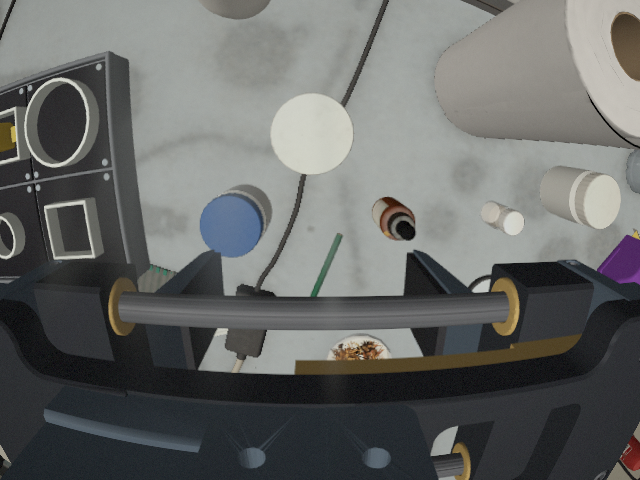

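The wrist view shows the tall jar cap at (312.5,134), dropper bulb tip (404,231), vial cap (510,221) and blue jar (232,225).

```bash
python3 - <<'E'
from h import *
np.set_printoptions(precision=1,suppress=True)
m=dict(np.load('w4.npz'))
for n,p,z in(('jar',(312.5,134.3),103),('drop',(404,231),102),('collar',(399,222),77),('dropbase',(387,208),20),('vial',(510,221),58),('blue',(232,225),78)):print(n,atz('wrist',p,z,m))
E
```

```text
jar [503.5 -12.8 103. ]
drop [429.5 -86.3 102. ]
collar [431.4 -87.8  77. ]
dropbase [433.4 -88.3  20. ]
vial [ 430.2 -208.9   58. ]
blue [427.8  55.7  78. ]
```

{"op": "send_rows", "data": {
  "steps": [9.1,3.7,0.1,0,0,0,0,9.1,7.4,0.1,0,0,0,0,9.1,7.4,0.1,0,0,0,0,9.1,7.4,0.1,-4,0,0,0,9.1,7.4,0.1,-8,0,0,0,9.1,7.4,0.1,-12,0,0,0,9.1,7.4,0.1,-15,0,0,0,9.1,7.4,0.1,-17.5,0,0,0,9.1,7.4,0.1,-17.7,0,0,0,9.1,7.4,0.1,-17.7,0,0,0,6,7.4,0.1,-17.7,0,0,0,6,7.4,0.1,-17.7,0,0,0,6,7.4,0.1,-17.7,0,0,0,6,7.4,0.1,-17.7,0,0,0,6,7.4,0.1,-17.7,0,0,0,6,7.4,0.1,-17.7,0,0,0],
  "newtons": 20
}}

```text
time_s: 9.22
position: [504.2, -13.1, 37.9]
ee_rot: [3.141, 0.009, 0.003]
wrist_force: [-1.9, 3.1, 12.0]
gripper_width: 0.709
grasp_force: 20.0
```

{"op": "send_rows", "data": {
  "steps": [6,0,0,3,0,0,0,6,0,0,7,0,0,0,6,0,0,11,0,0,0,6,-2,1,15,0,0,0,6,-4,5,15,0,0,0,6,-4,9,15,0,0,0,6,-4,13,15,0,0,0,6,-2,17,15,0,0,0,6,0,21,15,0,0,0,6,1.5,24.5,15,0,0,0,6,2.6,26.4,15,0,0,0,6,2.6,26.4,15,0,0,0,6,2.6,26.4,12,0,0,0,6,2.6,26.4,9,0,0,0,6,2.6,26.4,7.5,0,0,0,6,2.6,26.4,7.5,0,0,0]
}}

```text
time_s: 10.55
position: [527.3, 249.9, 109.0]
ee_rot: [3.14, 0.009, -0.008]
wrist_force: [-1.5, -0.7, -1.8]
gripper_width: 0.711
grasp_force: 20.0
```

```bash
python3 - <<'E'
from h import *
import cv2
s=sensors.observe();print(s['time_s'],s['position'],s['wrist_force'],s['gripper_width'])
m=mod('wrist');im=eyes.read_camera('wrist')
cv2.imwrite('pics/w5.png',im[:,:,::-1]);np.savez('w5.npz',**m)
cv2.imwrite('pics/s5.png',cv2.resize(eyes.read_camera('top')[120:270,170:370,::-1],None,fx=4,fy=4))
E
```

```text
10.55 [527.31898362 249.90899171 109.02668814] [-1.50086786 -0.67911369 -1.75230773] 0.7108476601263616
```

View pics/w5.png

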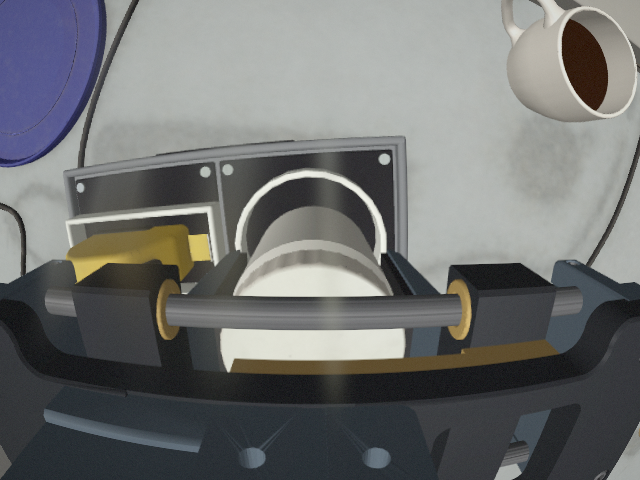

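```bash
python3 - <<'E'
from h import *
np.set_printoptions(precision=1,suppress=True)
m=dict(np.load('w5.npz'))
p=atz('wrist',(310,170),63,m);print(p,p-[47,0,0]);print((atz('wrist',(236,245),63,m)+atz('wrist',(386,245),63,m))/2)
print(sensors.observe()['position'])
E
```

```text
[579.  252.1  63. ] [532.  252.1  63. ]
[533.7 251.4  63. ]
[529.4 250.7 112.3]
```

{"op": "send_rows", "data": {
  "steps": [6,0.2,0.1,-1.5,0,0,0,6,0.2,0.1,-2.5,0,0,0,6,0.2,0.1,-3,0,0,0,6,0.2,0.1,-3,0,0,0,6,0.2,0.1,-3,0,0,0,8.2,0.2,0.1,-3,0,0,0,8.2,0.2,0.1,-3,0,0,0,8.2,0.2,0.1,-3,0,0,0,8.2,0.2,0.1,-3,0,0,0]
}}

```text
time_s: 11.4
position: [531.6, 251.9, 82.2]
ee_rot: [-3.141, -0.009, -0.001]
wrist_force: [-0.1, -0.2, 0.3]
gripper_width: 0.899
grasp_force: 0.0
```

{"op": "send_rows", "data": {
  "steps": [8.2,0,0,4,0,0,0,8.2,0,0,8,0,0,0,8.2,0,0,12,0,0,0,8.2,-3,-2,13.3,0,0,0,8.2,-7,-4,13.3,0,0,0,6,-10,-7,13.3,0,0,0,6,-12,-11,13.3,0,0,0,6,-13,-15,13.3,0,0,0,6,-14,-19,13.3,0,0,0,6,-15,-23,13.3,0,0,0,6,-16,-27,13.3,0,0,0,6,-17,-31,13.3,0,0,0,6,-17.2,-33.7,13.3,0,0,0,6,-17.2,-33.7,13.3,0,0,0,6,-17.2,-33.7,13.3,0,0,0,6,-17.2,-33.7,13.3,0,0,0]
}}

```text
time_s: 12.73
position: [359.4, -84.9, 215.0]
ee_rot: [-3.141, -0.008, -0.0]
wrist_force: [-0.4, -0.5, -0.3]
gripper_width: 0.66
grasp_force: 0.0
```

```bash
python3 - <<'E'
from h import *
import cv2
s=sensors.observe();print(s['time_s'],s['position'],s['wrist_force'],s['gripper_width'])
m=mod('wrist');im=eyes.read_camera('wrist')
cv2.imwrite('pics/w6.png',im[:,:,::-1]);np.savez('w6.npz',**m);print(m['cam_to_world'][:3,3])
E
```

```text
12.7333 [359.41729826 -84.91376208 214.97167019] [-0.42351054 -0.52383885 -0.2789064 ] 0.6599080879817034
[427.46525082 -84.4208953  384.91636318]
```

View pics/w6.png

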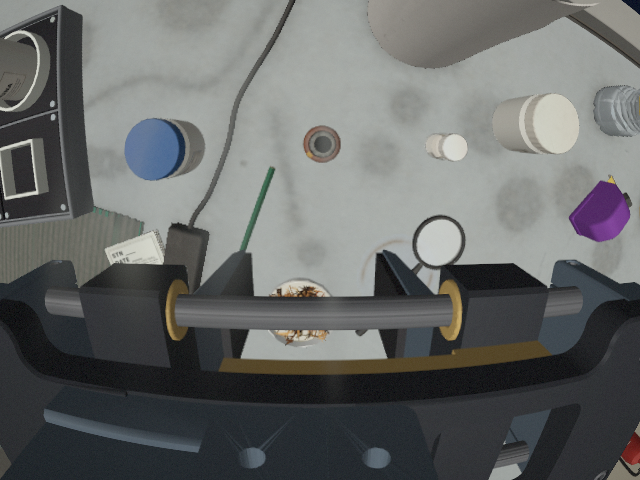

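Dropper seen from above: body circle centre (322,144), bulb (321,148). Vial cap at (453,147), with the tall jar standing in the large cup.

```bash
python3 - <<'E'
from h import *
np.set_printoptions(precision=1,suppress=True)
m=dict(np.load('w6.npz'))
for n,p,z in(('bulb',(321,147.5),102),('body',(322,144),62),('vial',(453,147),58),('sq',(23,168),63),('mid',(554,124),88),('blue',(155,149),78)):print(n,atz('wrist',p,z,m))
E
```

```text
bulb [423.5 -90.3 102. ]
body [426. -92.  62.]
vial [ 427.6 -212.2   58. ]
sq [418.8 231.2  63. ]
mid [ 457.5 -304.9   88. ]
blue [425.7  53.3  78. ]
```

{"op": "send_rows", "data": {
  "steps": [6,3.5,-0.4,0,0,0,0,6,6.5,-0.7,0,0,0,0,6,6.5,-0.7,0,0,0,0,6,6.5,-0.7,-4,0,0,0,6,6.5,-0.7,-8,0,0,0,6,6.5,-0.7,-12,0,0,0,6,6.5,-0.7,-15,0,0,0,6,6.5,-0.7,-17.5,0,0,0,6,6.5,-0.7,-18.5,0,0,0,6,6.5,-0.7,-18.5,0,0,0,6,6.5,-0.7,-18.5,0,0,0,2.5,6.5,-0.7,-18.5,0,0,0,2.5,6.5,-0.7,-18.5,0,0,0,2.5,6.5,-0.7,-18.5,0,0,0,2.5,6.5,-0.7,-18.5,0,0,0,2.5,6.5,-0.7,-18.5,0,0,0,2.5,6.5,-0.7,-18.5,0,0,0],
  "newtons": 15
}}

```text
time_s: 14.2
position: [424.9, -92.2, 30.3]
ee_rot: [3.141, 0.009, 0.002]
wrist_force: [0.3, 1.9, 9.7]
gripper_width: 0.349
grasp_force: 15.0
```

{"op": "send_rows", "data": {
  "steps": [2.5,0,0,3,0,0,0,2.5,0,0,7,0,0,0,2.5,0,0,11,0,0,0,2.5,0,1,14,0,0,0,2.5,0,5,15,0,0,0,2.5,0,9,15,0,0,0,2.5,0,13,15,0,0,0,2.5,0,17,15,0,0,0,2.5,0,21,15,0,0,0,2.5,0,25,15,0,0,0,2.5,0,29,15,0,0,0,2.5,-0.5,32,15,0,0,0,2.5,-0.7,33.5,15,0,0,0,2.5,-0.7,33.5,12,0,0,0,2.5,-0.7,33.5,9,0,0,0,2.5,-0.7,33.5,8,0,0,0,2.5,-0.7,33.5,8,0,0,0,2.5,-0.7,33.5,8,0,0,0]
}}

```text
time_s: 15.7
position: [417.2, 242.7, 109.9]
ee_rot: [3.141, 0.009, -0.002]
wrist_force: [-1.0, 0.4, -0.0]
gripper_width: 0.346
grasp_force: 15.0
```

```bash
python3 - <<'E'
from h import *
import cv2
s=sensors.observe();print(s['time_s'],s['position'],s['wrist_force'],s['gripper_width'])
m=mod('wrist');im=eyes.read_camera('wrist')
cv2.imwrite('pics/w7.png',im[:,:,::-1]);np.savez('w7.npz',**m)
for P in((418,243,63),(532,252,147)):print(proj('wrist',P,m))
E
```

```text
15.7 [417.24263224 242.72862639 109.88666829] [-1.00299545  0.37209258 -0.04965895] 0.34644121162228847
[312.98656762 253.97663333]
[289.61374974  16.71427914]
```

View pics/w7.png

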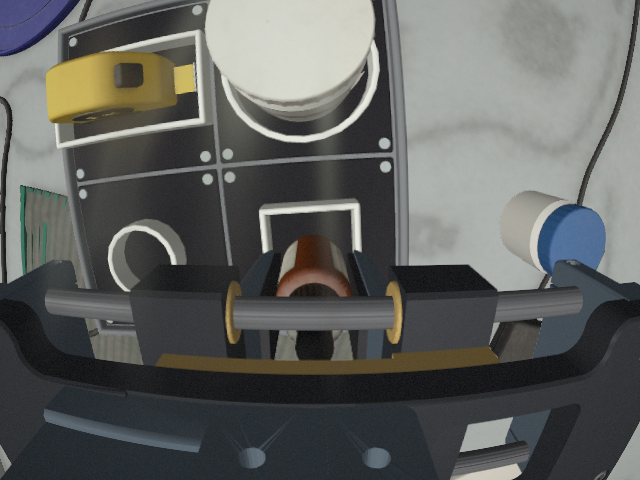

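Bottle centred over the square well (well spans x 262–360, bottle at 313). The jar and tape are standing in their holders.

{"op": "send_rows", "data": {
  "steps": [2.5,0,0,-1.5,0,0,0,2.5,0,0,-2.8,0,0,0,2.5,0,0,-3.4,0,0,0,2.5,0,0,-3.4,0,0,0,2.5,0,0,-3.4,0,0,0,6,0,0,-3.4,0,0,0,6,0,0,-3.4,0,0,0,6,0,0,-3.4,0,0,0,6,0,0,-3.4,0,0,0,6,0,0,1,0,0,0,6,0,0,5,0,0,0,6,0,0,9,0,0,0,6,0,0,10.4,0,0,0,6,0,0,10.4,0,0,0]
}}

```text
time_s: 16.92
position: [419.4, 243.7, 218.0]
ee_rot: [-3.139, -0.009, -0.01]
wrist_force: [0.4, 0.1, 0.9]
gripper_width: 0.657
grasp_force: 0.0
```

{"op": "send_rows", "data": {
  "steps": [6,0,-4,0,0,0,0,6,0,-8,0,0,0,0,6,0,-12,0,0,0,0,6,0,-16,0,0,0,0,6,0,-20,0,0,0,0,6,0,-24,0,0,0,0,6,0,-28,0,0,0,0,6,0,-32,0,0,0,0,6,0,-36,0,0,0,0,6,0,-40,0,0,0,0,6,0.9,-44,0,0,0,0,6,0.9,-45.7,0,0,0,0,6,0.9,-45.7,0,0,0,0,6,0.9,-45.7,0,0,0,0]
}}

```text
time_s: 18.08
position: [425.9, -214.7, 213.1]
ee_rot: [-3.141, -0.006, 0.002]
wrist_force: [0.4, 0.3, -1.0]
gripper_width: 0.655
grasp_force: 0.0
```

{"op": "send_rows", "data": {
  "steps": [6,0,0,-4,0,0,0,6,0,0,-8,0,0,0,6,0,0,-12,0,0,0,6,0,0,-15,0,0,0,6,0,0,-18,0,0,0,6,0,0,-19,0,0,0,6,0,0,-19,0,0,0,6,0,0,-19,0,0,0,2,0,0,-19,0,0,0,2,0,0,-19,0,0,0,2,0,0,-19,0,0,0,2,0,0,-19,0,0,0,2,0,0,-19,0,0,0,2,0,0,-19,0,0,0,2,0,0,-19,0,0,0],
  "newtons": 12
}}

```text
time_s: 19.33
position: [426.7, -214.3, 24.2]
ee_rot: [3.141, 0.009, 0.001]
wrist_force: [-0.1, 0.7, 7.7]
gripper_width: 0.287
grasp_force: 12.0
```

{"op": "send_rows", "data": {
  "steps": [2,0,0,3,0,0,0,2,0,0,7,0,0,0,2,0,0,11,0,0,0,2,0,0,15,0,0,0,2,0,2,18,0,0,0,2,0,6,19,0,0,0,2,0,10,19,0,0,0,2,0,14,19,0,0,0,2,0,18,19,0,0,0,2,0,22,19,0,0,0,2,0,26,19,0,0,0,2,0,30,19,0,0,0,2,0,34,19,0,0,0,2,-0.5,38,19,0,0,0,2,-1,42,19,0,0,0,2,-1.5,46,19,0,0,0,2,-1.7,50,19,0,0,0,2,-1.7,54,19,0,0,0,2,-1.7,57,19,0,0,0,2,-1.7,57,19,0,0,0]
}}

```text
time_s: 21.0
position: [409.2, 360.7, 213.7]
ee_rot: [-3.14, -0.014, -0.001]
wrist_force: [-0.7, -1.0, -1.6]
gripper_width: 0.29
grasp_force: 12.0
```

{"op": "send_rows", "data": {
  "steps": [2,0,0,-3,0,0,0,2,0,0,-7,0,0,0,2,0,0,-10,0,0,0,2,0,0,-11,0,0,0,2,0,0,-11,0,0,0,2,0,0,-11,0,0,0]
}}

```text
time_s: 21.5
position: [409.9, 355.9, 104.7]
ee_rot: [3.142, 0.009, -0.0]
wrist_force: [-0.2, 0.1, 0.5]
gripper_width: 0.291
grasp_force: 12.0
```

```bash
python3 - <<'E'
from h import *
import cv2
s=sensors.observe();print(s['time_s'],s['position'],s['wrist_force'],s['gripper_width'])
m=mod('wrist');im=eyes.read_camera('wrist')
cv2.imwrite('pics/w8.png',im[:,:,::-1]);np.savez('w8.npz',**m)
cv2.imwrite('pics/w8c.png',cv2.resize(im[80:360,180:520,::-1],None,fx=2,fy=2))
E
```

```text
21.5 [409.85927303 355.90081294 104.65815322] [-0.23299602  0.10652093  0.52910001] 0.29100793282118737
```

View pics/w8c.png

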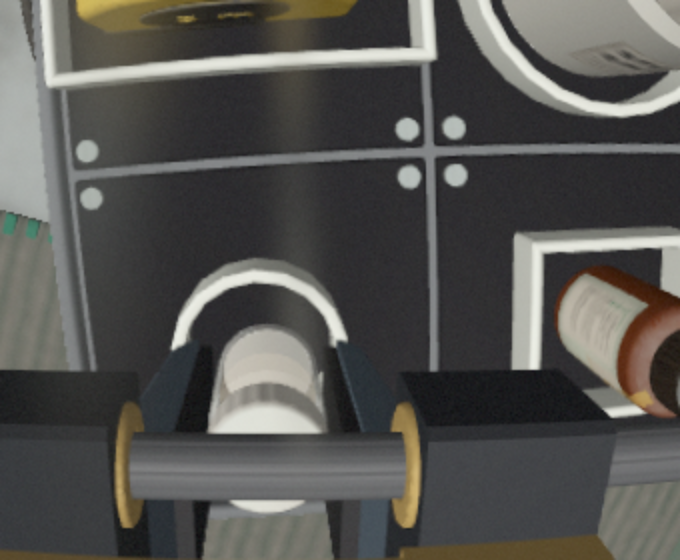

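```bash
python3 - <<'E'
from h import *
np.set_printoptions(precision=1,suppress=True)
m=dict(np.load('w8.npz'));C=lambda u,v:(180+u/2,80+v/2)
p=atz('wrist',C(259,261),63,m);print('ctr',p-[27,0,0]);print((atz('wrist',C(174,340),63,m)+atz('wrist',C(346,340),63,m))/2)
q=atz('wrist',C(268,325),83,m);print('vial',q-[13.5,0,0])
E
```

```text
ctr [411.5 358.3  63. ]
[414.7 358.   63. ]
vial [411.4 355.7  83. ]
```

{"op": "send_rows", "data": {
  "steps": [2,0.1,0.2,-1.5,0,0,0,2,0.1,0.2,-2.8,0,0,0,2,0.1,0.2,-3.5,0,0,0,2,0.1,0.2,-3.5,0,0,0,2,0.1,0.2,-3.5,0,0,0,5,0.1,0.2,-3.5,0,0,0,5,0.1,0.2,-3.5,0,0,0,5,0.1,0.2,-3.5,0,0,0,5,0.1,0.2,-3.5,0,0,0,5,0.1,0.2,0,0,0,0,5,0.1,0.2,4,0,0,0,5,0.1,0.2,8,0,0,0,5,0.1,-3,11,0,0,0,5,0.1,-7,11,0,0,0,5,0.1,-11,11,0,0,0,5,-1,-15,11,0,0,0,5,-3,-19,11,0,0,0,5,-4,-22,11,0,0,0,5,-4,-22,11,0,0,0,5,-4,-22,11,0,0,0]
}}

```text
time_s: 23.22
position: [369.2, 134.7, 214.3]
ee_rot: [-3.141, -0.005, -0.001]
wrist_force: [0.0, -0.3, 0.5]
gripper_width: 0.549
grasp_force: 0.0
```

```bash
python3 - <<'E'
from h import *
import cv2
s=sensors.observe();print(s['time_s'],s['position'],s['wrist_force'],s['gripper_width'])
m=mod('wrist');im=eyes.read_camera('top')
cv2.imwrite('pics/t9.png',cv2.resize(im[130:260,180:380,::-1],None,fx=4,fy=4,interpolation=cv2.INTER_CUBIC))
E
```

```text
23.2167 [369.15782628 134.71547064 214.3070649 ] [ 0.03850034 -0.29283657  0.49392638] 0.5485713599208497
```

View pics/t9.png

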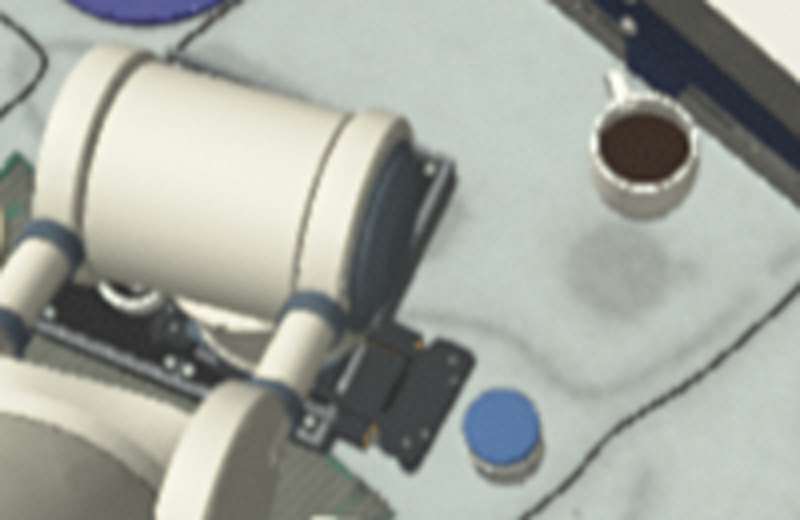

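The arm blocks the tray here, so I'll move clear before the last look.

{"op": "send_rows", "data": {
  "steps": [5,1,-4,0,0,0,0,5,2,-8,0,0,0,0,5,3,-12,0,0,0,0,5,3,-16,0,0,0,0,5,3,-20,0,0,0,0,5,3,-24,0,0,0,0,5,3,-28,0,0,0,0,5,3,-32,0,0,0,0,5,3,-36,0,0,0,0,5,3,-38,0,0,0,0,5,3,-38,0,0,0,0,5,3,-38,0,0,0,0]
}}

```text
time_s: 24.27
position: [400.5, -244.5, 213.6]
ee_rot: [-3.141, -0.008, -0.0]
wrist_force: [-0.8, 0.1, 0.1]
gripper_width: 0.549
grasp_force: 0.0
```

```bash
python3 - <<'E'
from h import *
import cv2
im=eyes.read_camera('top')
cv2.imwrite('pics/t10.png',cv2.resize(im[130:260,180:380,::-1],None,fx=4,fy=4,interpolation=cv2.INTER_CUBIC))
E
```

```text
(no output)
```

View pics/t10.png

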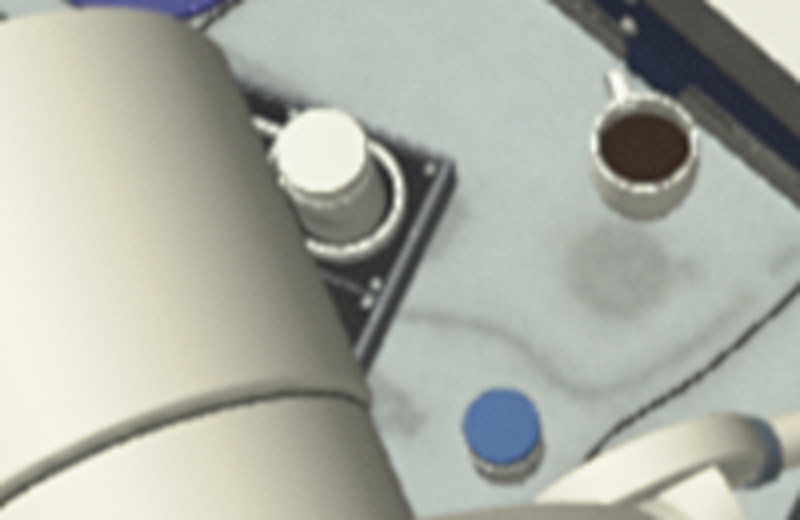

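The jar stands inside its ring and the blue jar has not moved. Picture views are used up, so I'll check the rest numerically with the wrist camera.

{"op": "send_rows", "data": {
  "steps": [5,0,4,0,0,0,0,5,0,8,0,0,0,0,5,0,12,0,0,0,0,5,0,16,0,0,0,0,5,0,20,0,0,0,0,5,0,24,0,0,0,0,5,0,28,0,0,0,0,5,0,32,0,0,0,0,5,0,36,0,0,0,0,5,0,40,0,0,0,0,5,0,44,0,0,0,0,5,0,48,3,0,0,0,5,0,50,5,0,0,0,5,0,50,5,0,0,0,5,0,50,5,0,0,0]
}}

```text
time_s: 25.57
position: [398.7, 258.5, 264.8]
ee_rot: [-3.14, -0.017, -0.003]
wrist_force: [0.3, -0.5, 0.0]
gripper_width: 0.549
grasp_force: 0.0
```

```bash
python3 - <<'E'
from h import *
import cv2
np.set_printoptions(precision=1,suppress=True)
m=mod('wrist');im=eyes.read_camera('wrist');cv2.imwrite('pics/w10.png',im[:,:,::-1])
hsv=cv2.cvtColor(im,cv2.COLOR_RGB2HSV)
def blobs(n,k,z,amin=60):
    N,_,st,c=cv2.connectedComponentsWithStats(cv2.morphologyEx(k,cv2.MORPH_OPEN,np.ones((3,3))))
    for i in range(1,N):
        if st[i,4]>amin:print(n,st[i],c[i],atz('wrist',c[i],z,m)[:2])
v=im[:,:,2]
k=cv2.inRange(hsv,(20,140,90),(32,255,255));k[250:]=0;blobs('yellow',k,105)
k=cv2.inRange(hsv,(0,90,40),(16,255,200));k[250:]=0;blobs('amber',k,107)
k=cv2.inRange(hsv,(0,0,185),(180,50,255));k[255:]=0;blobs('white',k,102,150)
for n,P in(('tape',(525,366,109)),('bulb',(418,243,146)),('body',(418,243,107)),('vial',(411,358,102)),('vialbase',(411,358,44)),('jar',(532,252,147))):print(n,P,proj('wrist',P,m))
E
```

```text
amber [495   0  20   5  83] [505.7   1.7] [621.3  72.2]
white [    0     0    97   255 16330] [ 41.2 147.5] [476.5 554.2]
white [   36     0   230   255 11261] [119.5 108.5] [506.6 447.9]
white [  167     0   399   255 40167] [412.5  93.5] [514.9 170.3]
white [ 584    0   56   42 1076] [618.9  15. ] [ 653.8 -100. ]
white [  483    13   157   242 19719] [574.5 164.4] [462.7 -19.7]
white [ 595   72   45   37 1475] [616.9  89.6] [556.7 -86.3]
white [ 14 129  22  33 466] [ 25.4 144.9] [481.8 579.9]
white [297 161  63  62 877] [330.4 191.3] [423.  243.6]
white [ 194  174   49   51 1042] [213.7 200.3] [414.4 351.2]
white [215 183  18  21 204] [224.7 191.6] [422.5 340.4]
tape (525, 366, 109) [194.8  80.8]
bulb (418, 243, 146) [333.5 204.9]
body (418, 243, 107) [331.2 197.6]
vial (411, 358, 102) [206.9 203.9]
vialbase (411, 358, 44) [221.7 195.1]
jar (532, 252, 147) [323.8  59.8]
```

```bash
python3 - <<'E'
import cv2
hsv=cv2.cvtColor(cv2.imread('pics/w10.png'),cv2.COLOR_BGR2HSV)
for y in range(50,116,8):print(y,[tuple(int(a) for a in hsv[y,x]) for x in range(140,250,11)])
print('bottle');
for y in range(170,225,7):print(y,[tuple(int(a) for a in hsv[y,x]) for x in range(300,364,7)])
E
```

```text
50 [(66, 6, 199), (68, 5, 202), (15, 5, 93), (8, 19, 106), (15, 24, 105), (9, 20, 89), (8, 13, 79), (11, 23, 87), (23, 23, 99), (18, 23, 109)]
58 [(66, 6, 201), (66, 6, 202), (30, 8, 102), (13, 28, 111), (17, 34, 104), (15, 24, 84), (13, 29, 80), (19, 23, 89), (30, 9, 177), (33, 9, 247)]
66 [(53, 5, 200), (60, 5, 201), (15, 18, 114), (16, 38, 115), (33, 9, 249), (33, 11, 226), (22, 107, 160), (23, 94, 144), (18, 37, 117), (20, 34, 111)]
74 [(45, 6, 179), (40, 8, 192), (23, 20, 154), (24, 106, 232), (24, 117, 233), (24, 124, 236), (23, 128, 221), (22, 114, 147), (20, 68, 117), (22, 93, 146)]
82 [(53, 5, 189), (38, 5, 193), (25, 21, 156), (24, 108, 232), (24, 121, 236), (24, 120, 234), (23, 125, 224), (23, 24, 129), (20, 55, 111), (21, 97, 152)]
90 [(48, 6, 201), (30, 8, 183), (23, 21, 158), (25, 112, 233), (24, 119, 237), (24, 125, 237), (24, 126, 225), (22, 128, 174), (22, 114, 165), (22, 106, 156)]
98 [(53, 5, 206), (30, 7, 187), (25, 19, 159), (25, 113, 235), (24, 125, 235), (24, 137, 220), (23, 135, 160), (22, 116, 141), (21, 100, 140), (21, 97, 145)]
106 [(48, 6, 203), (40, 8, 19
[... 740 characters left out ...]
, 60), (10, 100, 163), (18, 40, 95), (34, 21, 98), (30, 17, 106), (16, 31, 91), (0, 16, 64), (0, 0, 255), (135, 8, 63)]
198 [(30, 3, 255), (120, 4, 59), (8, 105, 158), (26, 12, 155), (30, 11, 69), (15, 9, 59), (23, 19, 161), (173, 32, 63), (0, 0, 255), (150, 4, 64)]
205 [(37, 9, 255), (132, 21, 60), (0, 4, 63), (17, 76, 135), (23, 15, 69), (0, 0, 61), (11, 46, 94), (150, 12, 65), (0, 0, 255), (133, 27, 65)]
212 [(35, 6, 238), (120, 9, 60), (135, 16, 62), (0, 3, 75), (8, 74, 120), (7, 61, 105), (128, 14, 73), (0, 7, 76), (0, 0, 255), (135, 15, 66)]
219 [(36, 9, 138), (37, 10, 225), (37, 9, 242), (33, 9, 247), (34, 8, 245), (34, 8, 251), (34, 8, 253), (34, 8, 238), (37, 11, 211), (120, 4, 66)]
```

```bash
python3 -c "
from rig import order
print(order.hand_in())"
```

```text
the job is handed in; nothing more can be done
None
```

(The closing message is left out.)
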